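Tip the tasting cups to the mouth of their tube

ROBOT

A 6-joint arm with a two-finger parallel gripper is mounted at the origin on the work surface. World frame = base frame: x ahead of the robot, y to its left, z up, the work surface at z = 0. Lengths are in m, angles in rad, forces in N, time in s.
With the tool pointing down it reaches from about 0.25 to 0.8 m from the base axis. Payload 8.5 kg.
Tool frame: the origin (TCP) lies at the very end of the fingers, on their centre line; the grasp point (between the pads) lies 19 mm behind it; z points along the fingers, y is the line along which they close (so a half turn about z gives the same grasp; the last joint's range is limited). The gripper opens to 85 mm and grips with 20 to 120 N. Pads are 22 mm wide; open, the fingers measure 114 mm over their backs; the gripper's body (76 mm by 85 mm) begins 54 mm behind the grasp point. The pads swing forward as they close: fully open they stand 13 mm farther back than shut.
Start: joints at [-1.16, 0.238, -0.013, 1.319, 0, 1.571], TCP at [0.21, -0.481, 0.231] pointing down, gripper open.
Joint ranges: [-2.66, 2.66], [-1.03, 1.9], [-1.14, 1.46], [-1.82, 2.27], [-1.45, 1.34], [-3.14, 3.14]. Speed limits (rad/s): [2.22, 2.22, 2.79, 3.14, 3.14, 3.14].

INTERFACE

Orientations are given as a unit quaternion [w, x, y, z].
In Python, from cell import robot gives the robot as it stands.
- The arm moves only by the tool servo_tool, never from a script. Its argument "steps" is a list of rows, each an object of numbers: "tx", "ty", "tz": the shift along the tool's x, y, z each as a share of 30 mm, from -1 to 1; "rx", "ry", "rz": the turn, a rotation vector about the tool's x, y, z each as a share of 5 degrees, from -1 to 1; "jaw": the gripper's target within -1 to 1 (fully open at 1, half-way at 0, shut at -1). A call has 1 to 8 rows; each row shifts and turns the commanded pose from where the row before left it, along the tool's axes as they then stand; what a row does not reach is not made up. A row lasts 1/8 s, in which the tool goes at most 62.5 mm and 10.7 degrees, less where a joint would pass 70% of its speed; a pose out of reach is approached as far as the arm can. A call with a number of a shift or a turn outside -1 to 1 is refused whole. A call with a gripper value outside its range is refused whole. The fingers move at their own pace and stop on an object; "force" is the grip in N (left out, the last holds). Time passes only in rows, so rows that do not move let the fingers close. It gives the time, the measured TCP pose, the force, the opening and the grip force at its end, in the units of the state.
- robot.get_obs(): the state, without advancing time (a new reading comes with each control period).
- robot.read_camera(name): name is "side" or "top"; returns a dict with "img" (420x560x3 uint8, red, green, blue), "vfov" (degrees; the focal length in pixels is half the picture's height over the tangent of half this angle, whatever the lens; pixels are square), "cx", "cy" (the principal point, pixels), "R" (3x3) and "t" (3): a world point X has camera coordinates R X + t. Camera axes: x right, y down, z forward; pixel columns grow to the right and rows downward; lengths in m; the calibration is good to about 2 mm. A picture is of the moment at which its call begins. There is no depth.
- robot.hand_in(): hands the job in; it is judged then, once.
The state is a dict: "clock": time; "qpos": joint angles; "dq": joint speeds; "joint_efforts": joint torques, N m; "tcp_pos": TCP position; "tool_rot": TCP orientation; "contact_force": force on the tool from outside, world axes, zero at the start; "moment": the same for the moment, N m; "width": finger opening in m; "grip_force": force on a finger pad.
Only numpy, scipy, OpenCV 4.12 (cv2) and the standard library are available. Lean on these libraries where they do the work, as an engineer would, in place of code of your own. Each camera call takes 0.05 s, during which the arm holds its last target. There are 200 camera calls.

TASK

Take the open clear tube of copper tasting cups from the two-place rack, lift it well clear of everything and there tilt its mouth down slowly until the cups slide and the first one stands 1 to 2 cm out of the mouth, stopping before it is half out. Then lay the tube level in the single serving stand, its closed end towards the stop plate and the first cup still standing out like that, and let go; do not touch the cups with the gripper, and leave the capped tube, the bottles and the stack of clear cups where they are.

Things in the scene. Friction and masses are not known exactly. Their poses are not given: they have to be found in the camera images.
- tube_center (a point): centre (on the axis, half-way along) of the open clear tube: 190 mm long, 50 mm across (octagonal outside, flat on top, bottom and both sides), 42 mm bore, about 100 g, one end closed by a 5 mm wall. It lies level in one place of the rack, axis 60 mm above the counter. x: along the tube towards its open mouth; z up at the start. Cups slide in it by dry friction.
- tube_mouth (a point): centre of the open tube's mouth, in the plane of its rim, 95 mm from the tube's centre; same axes (x points out of the mouth). The cups begin to slide at a mouth-down tilt somewhere between 13 and 23 degrees, not known beforehand, go faster when steeper, and stop when the tube is brought back near level.
- cup_a_foot (a point): centre of the outer foot face of the first cup, nearer the mouth; x points out of the mouth. Two equal loose copper beakers, 38 mm in diameter, 60 mm tall, about 35 g each, lie one behind the other in the tube, foot towards the mouth. This point starts 33 to 57 mm inside the mouth; more than 30 mm beyond the rim the cup is lost.
- cup_b_foot (a point): the same point of the second cup, nearer the closed end; at the start 120 to 131 mm inside the mouth. It must stay inside the tube.
- rack: fixed black rack, base 190 x 190 x 12 mm, with two places for tubes lying along its x, at y = +52.5 and -52.5 mm. Each place is two V saddles 22 mm long at x = +60 and -60 mm, arms up to 55 mm above the counter; between them the tube is free to grip. Origin: centre of its underside on the counter, z up. Which place holds the open tube and which the capped one varies.
- stand: fixed black serving stand, base 190 x 90 mm, with one such place (V saddles at x = +60 and -60 mm) for a tube lying along its x. A stop plate, 80 mm wide and 78 mm high, stands across its -x end, inner face at x = -110 mm; the tube's mouth must point to +x. Origin: centre of its underside on the counter, z up. Across the counter from the rack, left or right.
- stand_seat (a point): where the tube's centre lies when it rests in the stand: 60 mm above the counter, on the line of the saddles, half-way between them. Axes as the stand's.
- capped_tube_center (a point): centre of the second tube, in the other place of the rack: the same clear tube with two copper cups, but closed with a wooden cap with a smaller knob at its mouth, reaching 18 mm past the end (overall 208 mm long). Not to be used. x axis along it towards the cap.
- bottle_round: round amber bottle with black top, 66 mm in diameter, 215 mm high; origin at the centre of its underside. Stands in the middle of the counter, between rack and stand.
- bottle_square: square bottle 60 x 60 mm, 183 mm high with a glass ball stopper; origin at the centre of its underside. In the middle of the counter.
- cup_stack: stack of nested clear cups, 54 mm in diameter, 130 mm high; origin at the centre of its underside. In the middle of the counter.
Things that resemble listed ones, but are neither listed nor needed, are in the scene too. What is shaped like the stand but blue is not meant. What is shaped like the part that bears tube_center but red is not meant.

How it is judged:
On the way, in this order (a step that is already met when the one before it is completed fails the run):
1. the open tube is held up, clear of rack and stand, mouth tilted down, with both cups still inside (height (world z) of tube_center above 0.11 m and angle between tube_mouth's own x axis and vertical above 1.69 rad and x of cup_a_foot in the frame of tube_mouth below 0 m), for 0.05 s.
2. with the tube still held up, the first cup stands 5 to 25 mm out of the mouth and stays there (x of cup_a_foot in the frame of tube_mouth between 0.005 and 0.025 m and height (world z) of tube_center above 0.085 m), for 0.25 s.
At the end, for the whole second after the job is handed in: the open tube rests level in the serving stand, released and still: its centre within 20 mm of the seat point, its axis within 0.12 rad of the stand's, its mouth away from the stop plate; the first cup stands 5 to 25 mm out of the mouth and the second is inside it (x of cup_a_foot in the frame of tube_mouth between 0.005 and 0.025 m and x of cup_b_foot in the frame of tube_mouth below -0.02 m and distance between tube_center and stand_seat below 0.02 m and angle between the x axis of tube_mouth and the x axis of stand, either way round below 0.12 rad and x of tube_mouth in the frame of stand above 0.05 m and linear speed of each of tube, cup_a below 0.02 m/s); the robot touches nothing.
It fails at once if the first cup gets more than half out of the tube (30 mm), or falls (x of cup_a_foot in the frame of tube_mouth above 0.03 m).
It fails at once if the gripper or arm touches a copper cup of the open tube (contact force between any of the fingers, the arm and cup_a above 0.5 N or contact force between any of the fingers, the arm and cup_b above 0.5 N).
It fails at once if the capped tube is moved by more than 20 mm (distance of capped_tube_center from where it was at the start of the episode above 0.02 m).
It fails at once if a bottle or the stack of clear cups is shifted by more than 25 mm or tipped (distance of any of bottle_round, bottle_square, cup_stack from where it was at the start of the episode above 0.025 m or angle between any of bottle_round, bottle_square, cup_stack's own z axis and vertical above 0.3 rad).
It also fails if it takes over 72 s, if anything falls off the work surface, if the arm or the gripper's body presses on something with over 40 N, if the wrist force passes 120 N, or if a joint passes its speed limit or range.

## Working session

There is one attempt and no reset: what is moved stays moved. The work goes in short steps, Python scripts to look and compute and a tool call to move; the robot and the scene stay as the last step left them, time stands still between calls to the robot, and variables do not carry over. Pictures are saved under pics/ and viewed, at most 10 in all, crops included, and the job is handed in when it is done.

Besides the shell and the picture viewer there is one more tool, called as a command line: name --argument value ..., lists and objects as JSON in quotes. servo_tool: Moves the arm, as the interface text tells. Shift numbers are shares of 30 mm and turn numbers shares of 5 degrees, none past 1 either way. Its arguments: {"type":"object","properties":{"steps":{"type":"array"},"force":{"type":"number"}},"required":["steps"]}

```bash
ls; mkdir -p pics
cat > h.py <<'E'
import numpy as np, cv2
from cell import robot
def snap(name,f=None):
    c=robot.read_camera(name)
    if f: cv2.imwrite(f,c["img"][:,:,::-1])
    np.savez(f"cam_{name}.npz",**c)
    return c
def ray(c,u,v):
    f=210/np.tan(np.radians(float(c["vfov"]))/2)
    R=np.array(c["R"]);t=np.array(c["t"])
    d=R.T@np.array([(u-c["cx"])/f,(v-c["cy"])/f,1]); return -R.T@t,d/np.linalg.norm(d)
def plane(c,u,v,z):
    o,d=ray(c,u,v); return o+d*(z-o[2])/d[2]
def tri(c1,p1,c2,p2):
    o1,d1=ray(c1,*p1);o2,d2=ray(c2,*p2)
    s=np.linalg.lstsq(np.c_[d1,-d2],o2-o1,rcond=None)[0]
    a,b=o1+s[0]*d1,o2+s[1]*d2
    return (a+b)/2,np.linalg.norm(a-b)
def proj(c,X):
    f=210/np.tan(np.radians(float(c["vfov"]))/2)
    p=np.array(c["R"])@X+np.array(c["t"]); return p[:2]/p[2]*f+[c["cx"],c["cy"]]
E
python3 - <<'E'
from h import *
for n in("side","top"):
    c=snap(n,f"pics/{n}0.png"); print(n,c["vfov"],c["cx"],c["cy"],ray(c,280,210))
o=robot.get_obs();print(o)
E
```

```text
pics
side 52.08962287862296 279.63532532794136 215.1418428136605 (array([0.17822   , 1.07915254, 0.75448552]), array([ 0.28101344, -0.8161259 , -0.50494551]))
top 54.745610099780635 281.1364669286524 206.78426666109482 (array([0.47661389, 0.00841527, 1.19791796]), array([ 0.05409637,  0.03232324, -0.99801242]))
{'clock': 0.1, 'qpos': array([-1.15997530e+00,  2.38739250e-01, -1.41737242e-02,  1.31922093e+00,
        2.89985514e-05,  1.57078761e+00]), 'dq': array([-0.00267326, -0.00102496,  0.00136102, -0.00022222,  0.00044153,
       -0.00098086]), 'joint_efforts': array([ 3.61580651e-04, -5.39721966e+01,  3.46997881e+01,  1.34236834e-02,
        3.98586337e-05, -1.57699833e-05]), 'tcp_pos': array([ 0.20951962, -0.48096011,  0.23073077]), 'tool_rot': array([-6.57686090e-04,  9.78976229e-01,  2.03973269e-01, -1.22214705e-04]), 'contact_force': array([ 0.3743727 , -0.04249877, -0.71271647]), 'moment': array([-0.01454507,  0.01884757, -0.02712941]), 'grip_force': 0.0, 'width': 0.08507534605791832}
```

View pics/top0.png

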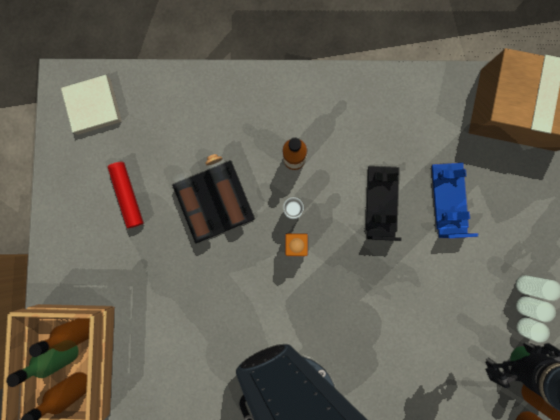

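View pics/side0.png

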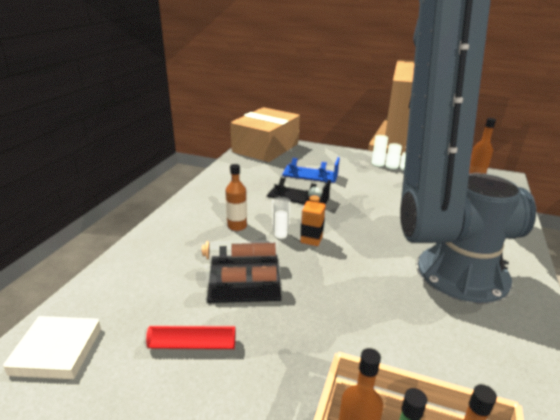

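Both views show the rack at top (213,200) and side (245,270), with the capped tube's knob at top (214,158). The black stand is at top (382,203) with its stop plate at the lower end, near row 238.

Candidates for the open tube:
- left tube in the rack, top (193,213)
- right tube with knob, top (231,200), which is the capped one
- red tube, top (126,195), a decoy

I choose the left one. The blue stand at (450,200) is also a decoy. Next is a close crop to check.

Run:
```python
from h import *
a=cv2.imread("pics/top0.png")[145:255,160:265]; b=cv2.imread("pics/side0.png")[230:310,195:295]; s=cv2.imread("pics/top0.png")[155:250,350:410]
g=lambda i,k:cv2.convertScaleAbs(cv2.resize(i,None,fx=k,fy=k,interpolation=cv2.INTER_CUBIC),alpha=1.8,beta=15)
A,B,S=g(a,4),g(b,4),g(s,4)
out=np.zeros((600,800,3),np.uint8)
A=A[:440,:420];out[:440,:420]=A
out[:320,400:800]=B; S=S[:280,:240]
S=g(s,2.9);out[322:322+S.shape[0],425:425+S.shape[1]]=S
cv2.imwrite("pics/crop1.png",out)
```

```text
(no output)
```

View pics/crop1.png

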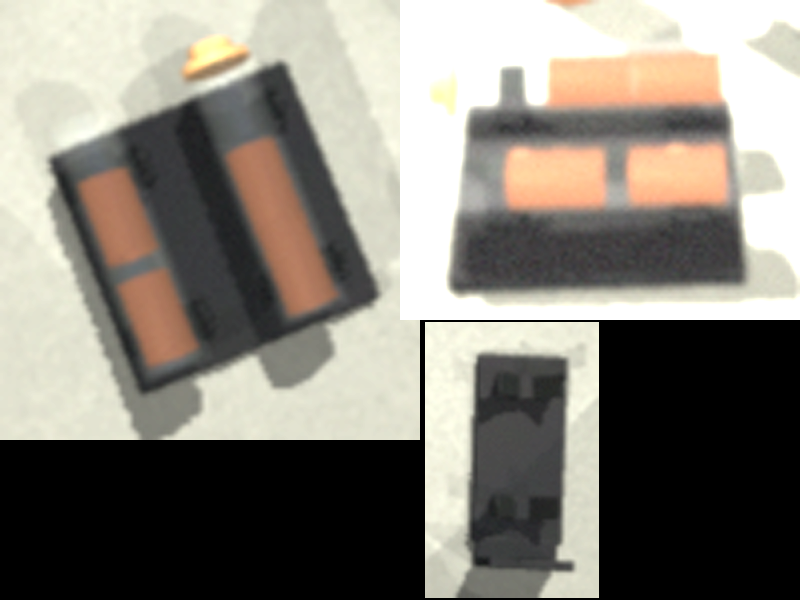

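The crop shows the left tube without a cap or knob, its two cups separated and the empty (mouth) end up-image. The right tube carries the wooden cap. The stand's stop plate is at its lower (robot) end. Now measuring.

```bash
cat > m.py <<'E'
from h import *
def load(n): 
    d=np.load(f"cam_{n}.npz"); return {k:d[k] for k in d}
def blobs(c,box,kind):
    x0,y0,x1,y1=box; hsv=cv2.cvtColor(c["img"],cv2.COLOR_RGB2HSV)
    if kind=="cu": m=cv2.inRange(hsv,(0,90,50),(14,255,255))
    else: m=cv2.inRange(c["img"],(0,0,0),(45,45,45))
    k=np.zeros_like(m);k[y0:y1,x0:x1]=m[y0:y1,x0:x1]
    cs,_=cv2.findContours(k,cv2.RETR_EXTERNAL,cv2.CHAIN_APPROX_NONE)
    return [q for q in cs if cv2.contourArea(q)>60]
E
python3 - <<'E'
from m import *
T,S=load("top"),load("side")
r=lambda q:cv2.minAreaRect(q)
bt=blobs(T,(170,175,217,245),"cu"); bs=blobs(S,(205,262,285,290),"cu")
for n,b in(("top",bt),("side",bs)):
    for q in b: print(n,np.round(r(q)[0],1),np.round(r(q)[1],1),round(r(q)[2],1))
bt.sort(key=lambda q:r(q)[0][1]); bs.sort(key=lambda q:r(q)[0][0])
if len(bt)==2==len(bs):
    P=[tri(T,r(a)[0],S,r(b)[0]) for a,b in zip(bt,bs)]; print(P)
    Q=[plane(T,*r(a)[0],.06) for a in bt]; d=Q[0]-Q[1]; print("z60",Q,"len",np.linalg.norm(d),"yaw",np.degrees(np.arctan2(d[1],d[0])))
for q in blobs(T,(355,155,410,250),"bk"):
    print("stand",[np.round(plane(T,*p,.012),3)[:2] for p in cv2.boxPoints(r(q))],r(q))
for q in blobs(T,(165,155,262,250),"bk"):
    print("rack",[np.round(plane(T,*p,.012),3)[:2] for p in cv2.boxPoints(r(q))],r(q))
for n,p in dict(round=(295,145),sq=(297,245),stack=(293,208)).items(): print(n,plane(T,*p,.15))
E
```

```text
top [198.9 223.8] [21.9 13.4] 68.2
top [188.9 198.5] [22.8 13.2] 68.2
side [233.  274.5] [15. 24.] 90.0
side [264.  273.5] [15. 24.] 90.0
[(array([0.56710967, 0.30469723, 0.05867503]), np.float64(0.001221283480583302)), (array([0.49529399, 0.2734763 , 0.05924211]), np.float64(0.000109826688849292))]
z60 [array([0.56642843, 0.30412844, 0.06      ]), array([0.49533378, 0.27331744, 0.06      ])] len 0.07748398426602053 yaw 23.430948434774805
stand [array([ 0.671, -0.2  ]), array([ 0.673, -0.302]), array([ 0.46 , -0.302]), array([ 0.458, -0.201])] ((382.5, 203.5), (73.0, 35.0), 90.0)
rack [array([0.61 , 0.372]), array([0.686, 0.197]), array([0.513, 0.121]), array([0.438, 0.294])] ((212.6207275390625, 201.9501495361328), (63.63339614868164, 64.23616790771484), 67.55724334716797)
round [0.70409239 0.00635356 0.15      ]
sq [ 0.44403646 -0.00307195  0.15      ]
stack [0.53916982 0.00880842 0.15      ]
```

Run:
```python
from m import *
T,S=load("top"),load("side")
g=lambda i,k,a:cv2.convertScaleAbs(cv2.resize(i,None,fx=k,fy=k,interpolation=cv2.INTER_CUBIC),alpha=a,beta=20)
a=g(T["img"][160:245,355:410],7,2.6);b=g(S["img"][165:215,260:345],4.8,1.5)
out=np.zeros((600,800,3),np.uint8);out[:595,:385]=a;out[:b.shape[0],390:390+b.shape[1]]=b
cv2.imwrite("pics/crop2.png",out[:,:,::-1])
gray=cv2.cvtColor(T["img"],cv2.COLOR_RGB2GRAY).astype(float)
L=[];F=[]
for v in range(175,222,3):
    row=gray[v,355:378];i=np.argmin(np.diff(row));L.append((355+i+.5,v))
for u in range(371,396,2):
    col=gray[158:175,u];i=np.argmin(np.diff(col));F.append((u,158+i+.5))
for n,E in(("left",L),("far",F)):
    W=np.array([plane(T,*e,.012)[:2] for e in E]); vx,vy,x,y=cv2.fitLine(W.astype(np.float32),cv2.DIST_HUBER,0,.001,.001).ravel()
    print(n,np.degrees(np.arctan2(vy,vx)),x,y)
```

```text
left -2.469947 0.57912946 -0.20204982
far 87.768196 0.67535913 -0.25360897
```

View pics/crop2.png

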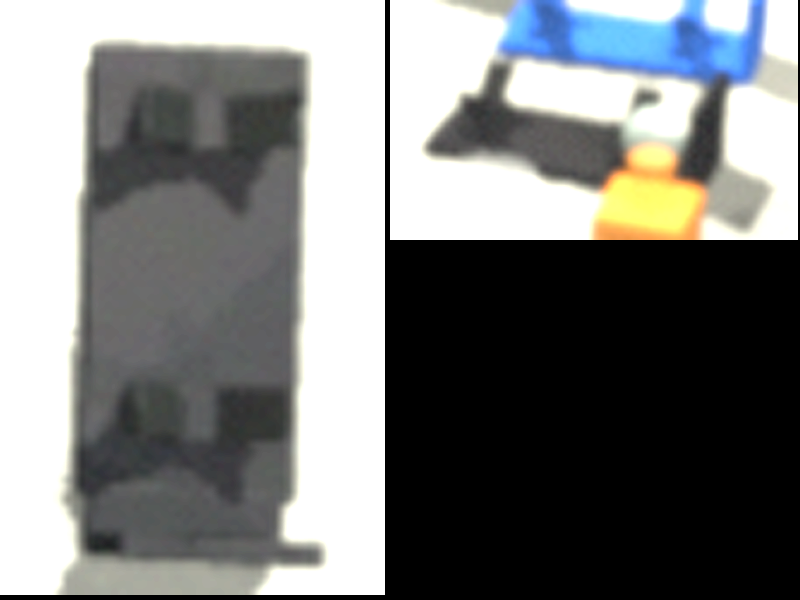

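servo_tool --steps '[{"rz":-1,"tz":-1},{"rz":-1,"tz":-1},{"rz":-1,"tz":-1},{"rz":-1,"tz":-0.7},{"rz":-1},{"rz":-1},{"rz":-1},{"rz":-1}]'

```text
invalid input
```

Run:
```python
from m import *
o=robot.get_obs();print(o["clock"],o["qpos"],o["tcp_pos"],o["tool_rot"])
T,S=load("top"),load("side")
print(tri(T,(397.5,175),S,(282.9,177.9)))
for p in((384.6,176.4),(383.6,218.6)):print(plane(T,*p,.03))
```

```text
0.1 [-1.15997530e+00  2.38739250e-01 -1.41737242e-02  1.31922093e+00
  2.89985514e-05  1.57078761e+00] [ 0.20951962 -0.48096011  0.23073077] [-6.57686090e-04  9.78976229e-01  2.03973269e-01 -1.22214705e-04]
(array([ 0.64157352, -0.28542329,  0.05015076]), np.float64(0.004145327999111491))
[ 0.64190866 -0.25316618  0.03      ]
[ 0.5203429  -0.25066029  0.03      ]
```

servo_tool --steps '[{"tx":0,"ty":0,"tz":-1,"rx":0,"ry":0,"rz":-1,"jaw":1},{"tx":0,"ty":0,"tz":-1,"rx":0,"ry":0,"rz":-1,"jaw":1},{"tx":0,"ty":0,"tz":-1,"rx":0,"ry":0,"rz":-1,"jaw":1},{"tx":0,"ty":0,"tz":-0.7,"rx":0,"ry":0,"rz":-1,"jaw":1},{"tx":0,"ty":0,"tz":0,"rx":0,"ry":0,"rz":-1,"jaw":1},{"tx":0,"ty":0,"tz":0,"rx":0,"ry":0,"rz":-1,"jaw":1}]'

```text
clock: 0.85
tcp_pos: [0.2096, -0.4813, 0.3422]
tool_rot: [-0.0, 0.892, 0.452, -0.0]
contact_force: [-0.3, -0.2, 0.1]
width: 0.0854
grip_force: 0.0
```

```bash
cat > s.py <<'E'
from m import *
from scipy.spatial.transform import Rotation as Ro
import sys
np.set_printoptions(precision=4,suppress=True)
o=robot.get_obs(); q=o["tool_rot"]; R=Ro.from_quat([q[1],q[2],q[3],q[0]]).as_matrix()
print("t",o["clock"],"q",o["qpos"],"tcp",o["tcp_pos"],"w",o["width"],o["grip_force"],"F",o["contact_force"])
print("xt",R[:,0],"yaw",np.degrees(np.arctan2(R[1,0],R[0,0])),"zt",R[:,2])
if len(sys.argv)>3:
    print("rows*1 (units of 30mm, tool axes):",R.T@(np.array(sys.argv[1:4],float)-o["tcp_pos"])/.03)
E
python3 s.py .548 .296 .3
```

```text
t 0.85 q [-1.16    0.2285  0.2543  1.5969 -0.      1.0443] tcp [ 0.2096 -0.4813  0.3422] w 0.08544710358525909 0.0 F [-0.2837 -0.1898  0.1417]
xt [0.592  0.806  0.0001] yaw 53.70245493685226 zt [-0.0002  0.0003 -1.    ]
rows*1 (units of 30mm, tool axes): [27.5586 -6.247   1.4121]
```

servo_tool --steps '[{"tx":0,"ty":0,"tz":0,"rx":0,"ry":0,"rz":-1,"jaw":1},{"tx":0,"ty":0,"tz":0,"rx":0,"ry":0,"rz":-1,"jaw":1},{"tx":0,"ty":0,"tz":0,"rx":0,"ry":0,"rz":-1,"jaw":1},{"tx":0,"ty":0,"tz":0,"rx":0,"ry":0,"rz":-1,"jaw":1},{"tx":0,"ty":0,"tz":0,"rx":0,"ry":0,"rz":-1,"jaw":1},{"tx":0,"ty":0,"tz":0,"rx":0,"ry":0,"rz":-1,"jaw":1},{"tx":0,"ty":0,"tz":0,"rx":0,"ry":0,"rz":-1,"jaw":1},{"tx":0,"ty":0,"tz":0,"rx":0,"ry":0,"rz":-1,"jaw":1}]'

```text
clock: 1.85
tcp_pos: [0.2096, -0.4812, 0.3419]
tool_rot: [-0.0, 0.684, 0.73, 0.0]
contact_force: [0.4, 1.3, -0.2]
width: 0.0855
grip_force: 0.0
```

servo_tool --steps '[{"tx":0,"ty":0,"tz":0,"rx":0,"ry":0,"rz":-1,"jaw":1},{"tx":0,"ty":0,"tz":0,"rx":0,"ry":0,"rz":-1,"jaw":1},{"tx":0,"ty":0,"tz":0,"rx":0,"ry":0,"rz":-1,"jaw":1},{"tx":0,"ty":0,"tz":0,"rx":0,"ry":0,"rz":-1,"jaw":1},{"tx":0,"ty":0,"tz":0,"rx":0,"ry":0,"rz":-1,"jaw":1},{"tx":0,"ty":0,"tz":0,"rx":0,"ry":0,"rz":-1,"jaw":1},{"tx":0,"ty":0,"tz":0,"rx":0,"ry":0,"rz":-1,"jaw":1},{"tx":0,"ty":0,"tz":0,"rx":0,"ry":0,"rz":-1,"jaw":1}]'

```text
clock: 2.85
tcp_pos: [0.2096, -0.4812, 0.3419]
tool_rot: [-0.0, 0.393, 0.919, 0.0]
contact_force: [-0.6, -0.5, -0.0]
width: 0.0853
grip_force: 0.0
```

servo_tool --steps '[{"tx":0,"ty":0,"tz":0,"rx":0,"ry":0,"rz":-1,"jaw":1},{"tx":0,"ty":0,"tz":0,"rx":0,"ry":0,"rz":-1,"jaw":1},{"tx":0,"ty":0,"tz":0,"rx":0,"ry":0,"rz":-1,"jaw":1},{"tx":0,"ty":0,"tz":0,"rx":0,"ry":0,"rz":-1,"jaw":1},{"tx":0,"ty":0,"tz":0,"rx":0,"ry":0,"rz":-1,"jaw":1},{"tx":0,"ty":0,"tz":0,"rx":0,"ry":0,"rz":-1,"jaw":1},{"tx":0,"ty":0,"tz":0,"rx":0,"ry":0,"rz":-1,"jaw":1},{"tx":0,"ty":0,"tz":0,"rx":0,"ry":0,"rz":-1,"jaw":1}]'

```text
clock: 3.85
tcp_pos: [0.2096, -0.4812, 0.3419]
tool_rot: [-0.0, 0.055, 0.998, 0.0]
contact_force: [0.8, 0.1, -0.2]
width: 0.0855
grip_force: 0.0
```

servo_tool --steps '[{"tx":0,"ty":0,"tz":0,"rx":0,"ry":0,"rz":-1,"jaw":1},{"tx":0,"ty":0,"tz":0,"rx":0,"ry":0,"rz":-1,"jaw":1},{"tx":0,"ty":0,"tz":0,"rx":0,"ry":0,"rz":-1,"jaw":1},{"tx":0,"ty":0,"tz":0,"rx":0,"ry":0,"rz":-1,"jaw":1},{"tx":0,"ty":0,"tz":0,"rx":0,"ry":0,"rz":-1,"jaw":1},{"tx":0,"ty":0,"tz":0,"rx":0,"ry":0,"rz":-1,"jaw":1},{"tx":0,"ty":0,"tz":0,"rx":0,"ry":0,"rz":0,"jaw":1}]'

```text
clock: 4.72
tcp_pos: [0.2096, -0.4812, 0.342]
tool_rot: [-0.0, -0.204, 0.979, 0.0]
contact_force: [0.3, -0.1, 0.6]
width: 0.0855
grip_force: 0.0
```

```bash
python3 s.py .548 .296 .33
```

```text
t 4.725 q [-1.16    0.2287  0.2539  1.5968  0.     -1.5702] tcp [ 0.2096 -0.4812  0.342 ] w 0.08552568282570176 0.0 F [ 0.2833 -0.0828  0.5537]
xt [-0.917  -0.3988 -0.    ] yaw -156.49654328907565 zt [-0.0003  0.0007 -1.    ]
rows*1 (units of 30mm, tool axes): [-20.6755  19.2585   0.4143]
```

servo_tool --steps '[{"tx":-0.98,"ty":0.917,"tz":0,"rx":0,"ry":0,"rz":0,"jaw":1},{"tx":-0.98,"ty":0.917,"tz":0,"rx":0,"ry":0,"rz":0,"jaw":1},{"tx":-0.98,"ty":0.917,"tz":0,"rx":0,"ry":0,"rz":0,"jaw":1},{"tx":-0.98,"ty":0.917,"tz":0,"rx":0,"ry":0,"rz":0,"jaw":1},{"tx":-0.98,"ty":0.917,"tz":0,"rx":0,"ry":0,"rz":0,"jaw":1},{"tx":-0.98,"ty":0.917,"tz":0,"rx":0,"ry":0,"rz":0,"jaw":1},{"tx":-0.98,"ty":0.917,"tz":0,"rx":0,"ry":0,"rz":0,"jaw":1}]'

```text
clock: 5.6
tcp_pos: [0.3217, -0.2213, 0.3423]
tool_rot: [0.0, -0.203, 0.979, 0.0]
contact_force: [1.5, 1.0, -0.0]
width: 0.0856
grip_force: 0.0
```

servo_tool --steps '[{"tx":-0.98,"ty":0.917,"tz":0,"rx":0,"ry":0,"rz":0,"jaw":1},{"tx":-0.98,"ty":0.917,"tz":0,"rx":0,"ry":0,"rz":0,"jaw":1},{"tx":-0.98,"ty":0.917,"tz":0,"rx":0,"ry":0,"rz":0,"jaw":1},{"tx":-0.98,"ty":0.917,"tz":0,"rx":0,"ry":0,"rz":0,"jaw":1},{"tx":-0.98,"ty":0.917,"tz":0,"rx":0,"ry":0,"rz":0,"jaw":1},{"tx":-0.98,"ty":0.917,"tz":0,"rx":0,"ry":0,"rz":0,"jaw":1},{"tx":-0.98,"ty":0.917,"tz":0,"rx":0,"ry":0,"rz":0,"jaw":1}]'

```text
clock: 6.48
tcp_pos: [0.4335, 0.0375, 0.3423]
tool_rot: [0.0, -0.203, 0.979, 0.0]
contact_force: [0.1, -0.6, -0.3]
width: 0.0853
grip_force: 0.0
```

servo_tool --steps '[{"tx":-0.98,"ty":0.917,"tz":0,"rx":0,"ry":0,"rz":0,"jaw":1},{"tx":-0.98,"ty":0.917,"tz":0,"rx":0,"ry":0,"rz":0,"jaw":1},{"tx":-0.98,"ty":0.917,"tz":0,"rx":0,"ry":0,"rz":0,"jaw":1},{"tx":-0.98,"ty":0.917,"tz":0,"rx":0,"ry":0,"rz":0,"jaw":1},{"tx":-0.98,"ty":0.917,"tz":0,"rx":0,"ry":0,"rz":0,"jaw":1},{"tx":-0.98,"ty":0.917,"tz":0,"rx":0,"ry":0,"rz":0,"jaw":1},{"tx":-0.98,"ty":0.917,"tz":0,"rx":0,"ry":0,"rz":0,"jaw":1},{"tx":0,"ty":0,"tz":0,"rx":0,"ry":0,"rz":0,"jaw":1}]'

```text
clock: 7.48
tcp_pos: [0.5455, 0.2971, 0.3405]
tool_rot: [-0.001, -0.204, 0.979, -0.0]
contact_force: [-0.5, 0.0, -0.4]
width: 0.0854
grip_force: 0.0
```

```bash
python3 s.py .548 .296 .041
python3 - <<'E'
from h import *
c=snap("side","pics/side1.png")
E
```

```text
t 7.475 q [0.4985 0.4149 0.5219 1.6798 0.0003 0.0876] tcp [0.5455 0.2971 0.3405] w 0.08535838339105628 0.0 F [-0.5495  0.0166 -0.442 ]
xt [-0.9167 -0.3995  0.002 ] yaw -156.45501735357078 zt [-0.0019 -0.0007 -1.    ]
rows*1 (units of 30mm, tool axes): [-0.0823 -0.067   9.9827]
```

View pics/side1.png

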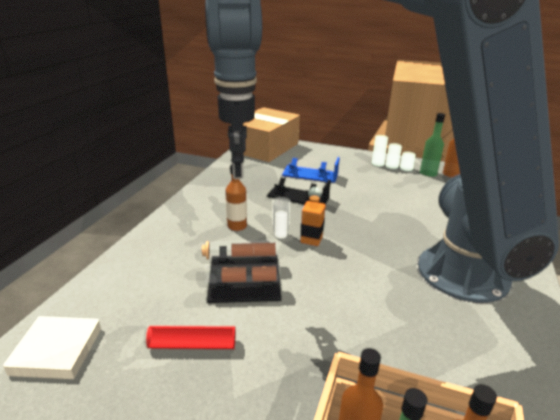

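The gripper is at (237,175), above the rack area, clear of the bottles. Descending over the tube.

servo_tool --steps '[{"tx":-0.08,"ty":-0.07,"tz":1,"rx":0,"ry":0,"rz":0,"jaw":1},{"tx":0,"ty":0,"tz":1,"rx":0,"ry":0,"rz":0,"jaw":1},{"tx":0,"ty":0,"tz":1,"rx":0,"ry":0,"rz":0,"jaw":1},{"tx":0,"ty":0,"tz":1,"rx":0,"ry":0,"rz":0,"jaw":1},{"tx":0,"ty":0,"tz":1,"rx":0,"ry":0,"rz":0,"jaw":1},{"tx":0,"ty":0,"tz":1,"rx":0,"ry":0,"rz":0,"jaw":1},{"tx":0,"ty":0,"tz":0,"rx":0,"ry":0,"rz":0,"jaw":1}]'

```text
clock: 8.4
tcp_pos: [0.5465, 0.2922, 0.1609]
tool_rot: [-0.002, -0.203, 0.979, -0.001]
contact_force: [-0.7, -0.6, 0.8]
width: 0.0855
grip_force: 0.0
```

```bash
python3 s.py .548 .296 .041
python3 - <<'E'
from h import *
c=snap("top");d=snap("side")
g=lambda i,k,a:cv2.convertScaleAbs(cv2.resize(i,None,fx=k,fy=k,interpolation=cv2.INTER_CUBIC),alpha=a,beta=15)
A=g(c["img"][130:250,150:270],3.3,1.6);B=g(d["img"][190:310,190:305],3.4,1.4)
o=np.zeros((410,790,3),np.uint8);o[:A.shape[0],:A.shape[1]]=A;o[:B.shape[0],398:398+B.shape[1]]=B
cv2.imwrite("pics/crop3.png",o[:,:,::-1])
E
```

```text
t 8.4 q [ 0.4911  0.4319  0.0921  1.235  -0.      0.0821] tcp [0.5465 0.2922 0.1609] w 0.08546946586855728 0.0 F [-0.6993 -0.627   0.7528]
xt [-0.9175 -0.3977  0.004 ] yaw -156.566426092689 zt [-0.0035 -0.0019 -1.    ]
rows*1 (units of 30mm, tool axes): [-0.1129  0.0965  3.9956]
```

View pics/crop3.png

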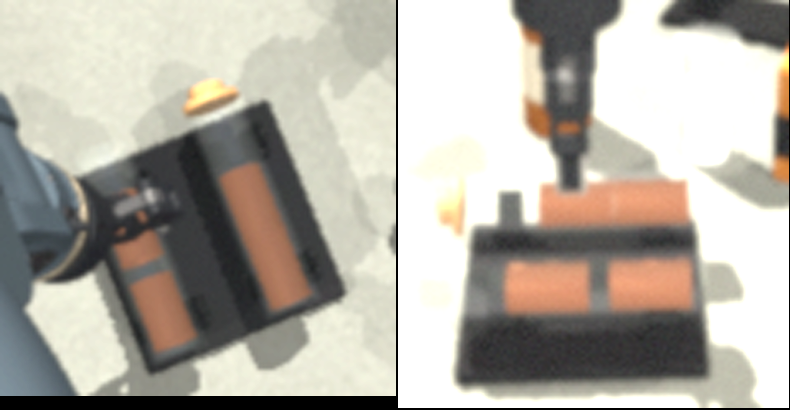

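The crop shows the fingers above the open tube (top about (150,200), side about (570,170)), close to its middle, and the capped tube is clear. Descend and grip.

servo_tool --steps '[{"tx":-0.05,"ty":0.1,"tz":1,"rx":0,"ry":0,"rz":0,"jaw":1},{"tx":0,"ty":0,"tz":1,"rx":0,"ry":0,"rz":0,"jaw":1},{"tx":0,"ty":0,"tz":1,"rx":0,"ry":0,"rz":0,"jaw":1},{"tx":0,"ty":0,"tz":0.5,"rx":0,"ry":0,"rz":0,"jaw":1},{"tx":0,"ty":0,"tz":0.5,"rx":0,"ry":0,"rz":0,"jaw":1},{"tx":0,"ty":0,"tz":0,"rx":0,"ry":0,"rz":0,"jaw":1}]'

```text
clock: 9.25
tcp_pos: [0.5481, 0.2972, 0.0421]
tool_rot: [-0.0, -0.204, 0.979, -0.0]
contact_force: [-0.2, 0.3, -0.7]
width: 0.0856
grip_force: 0.0
```

```bash
python3 s.py .548 .296 .041
```

```text
t 9.25 q [ 0.4969  0.5183 -0.0863  0.9668  0.0001  0.0862] tcp [0.5481 0.2972 0.0421] w 0.08562181155175923 0.0 F [-0.191   0.2758 -0.6677]
xt [-0.9168 -0.3993  0.0006] yaw -156.46846829982644 zt [-0.0006 -0.0002 -1.    ]
rows*1 (units of 30mm, tool axes): [ 0.0177 -0.0361  0.0365]
```

Close with moderate force, so the tube grip does not slip.

servo_tool --steps '[{"tx":0,"ty":0,"tz":0,"rx":0,"ry":0,"rz":0,"jaw":-1},{"tx":0,"ty":0,"tz":0,"rx":0,"ry":0,"rz":0,"jaw":-1},{"tx":0,"ty":0,"tz":0,"rx":0,"ry":0,"rz":0,"jaw":-1},{"tx":0,"ty":0,"tz":0,"rx":0,"ry":0,"rz":0,"jaw":-1},{"tx":0,"ty":0,"tz":0,"rx":0,"ry":0,"rz":0,"jaw":-1},{"tx":0,"ty":0,"tz":0,"rx":0,"ry":0,"rz":0,"jaw":-1}]' --force 60

```text
clock: 10.0
tcp_pos: [0.5495, 0.2962, 0.0439]
tool_rot: [0.001, -0.203, 0.979, -0.001]
contact_force: [2.4, -8.1, 8.0]
width: 0.0489
grip_force: 63.1
```

Gripped at 49 mm, 63 N. Lift straight up, gently first.

servo_tool --steps '[{"tx":0,"ty":0,"tz":-0.3,"rx":0,"ry":0,"rz":0,"jaw":-1},{"tx":0,"ty":0,"tz":-0.6,"rx":0,"ry":0,"rz":0,"jaw":-1},{"tx":0,"ty":0,"tz":-0.9,"rx":0,"ry":0,"rz":0,"jaw":-1},{"tx":0,"ty":0,"tz":-0.9,"rx":0,"ry":0,"rz":0,"jaw":-1},{"tx":0,"ty":0,"tz":-0.9,"rx":0,"ry":0,"rz":0,"jaw":-1},{"tx":0,"ty":0,"tz":-0.9,"rx":0,"ry":0,"rz":0,"jaw":-1},{"tx":0,"ty":0,"tz":-0.9,"rx":0,"ry":0,"rz":0,"jaw":-1},{"tx":0,"ty":0,"tz":-0.9,"rx":0,"ry":0,"rz":0,"jaw":-1}]'

```text
clock: 11.0
tcp_pos: [0.5479, 0.2975, 0.2328]
tool_rot: [0.0, -0.204, 0.979, 0.0]
contact_force: [1.1, -0.0, -1.7]
width: 0.0493
grip_force: 62.2
```

servo_tool --steps '[{"tx":0,"ty":0,"tz":-0.9,"rx":0,"ry":0,"rz":0,"jaw":-1},{"tx":0,"ty":0,"tz":-0.9,"rx":0,"ry":0,"rz":0,"jaw":-1},{"tx":0,"ty":0,"tz":-0.9,"rx":0,"ry":0,"rz":0,"jaw":-1},{"tx":0,"ty":0,"tz":-0.5,"rx":0,"ry":0,"rz":0,"jaw":-1},{"tx":0,"ty":0,"tz":0,"rx":0,"ry":0.4,"rz":0,"jaw":-1},{"tx":0,"ty":0,"tz":0,"rx":0,"ry":0.8,"rz":0,"jaw":-1},{"tx":0,"ty":0,"tz":0,"rx":0,"ry":0.8,"rz":0,"jaw":-1},{"tx":0,"ty":0,"tz":0,"rx":0,"ry":0,"rz":0,"jaw":-1}]'

```text
clock: 12.0
tcp_pos: [0.5489, 0.2978, 0.3259]
tool_rot: [-0.086, -0.203, 0.975, -0.018]
contact_force: [-0.6, 0.1, -2.4]
width: 0.0491
grip_force: 62.3
```

```bash
python3 s.py
python3 - <<'E'
from h import *
c=snap("side");d=snap("top")
o=robot.get_obs()["tcp_pos"]
pr=[proj(c,o).astype(int),proj(d,o).astype(int)];print(pr)
g=lambda i,k,a:cv2.convertScaleAbs(cv2.resize(i,None,fx=k,fy=k,interpolation=cv2.INTER_CUBIC),alpha=a,beta=15)
def cr(i,p,w,h): 
    y0=max(p[1]-h//2,0);x0=max(p[0]-w//2,0);print(x0,y0);return g(i[y0:y0+h,x0:x0+w],4,1.4)
A=cr(c["img"],pr[0],196,75);B=cr(d["img"],pr[1],150,70)
out=np.zeros((590,790,3),np.uint8);out[:A.shape[0],:A.shape[1]]=A;out[302:302+B.shape[0],:B.shape[1]]=B
cv2.imwrite("pics/crop4.png",out[:,:,::-1])
E
```

```text
t 12.0 q [0.4902 0.5856 0.7576 1.9185 0.0141 0.0781] tcp [0.5489 0.2978 0.3259] w 0.04912781150237734 62.30307698249817 F [-0.5971  0.0906 -2.4187]
xt [-0.9026 -0.3932  0.1753] yaw -156.46100368888605 zt [-0.1608 -0.0698 -0.9845]
[array([237, 179]), array([160, 196])]
139 142
85 161
```

View pics/crop4.png

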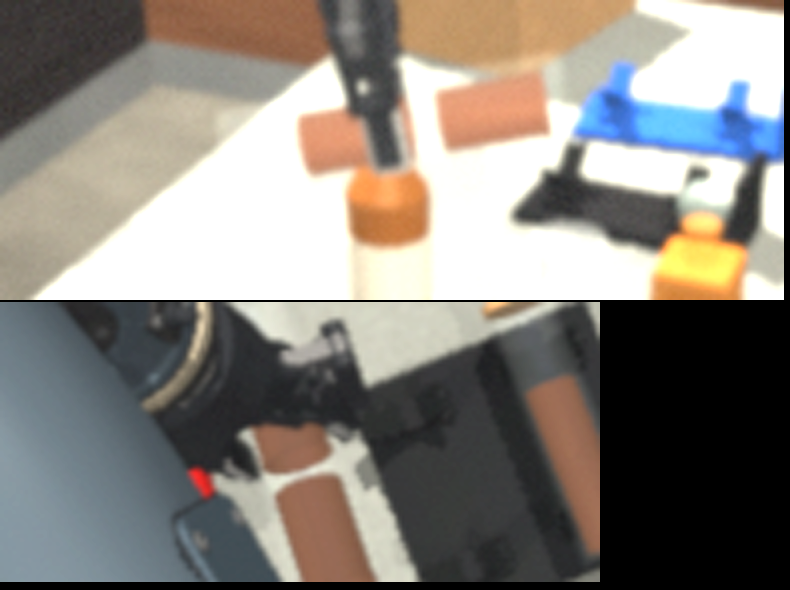

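The crop shows the tube held, mouth down-left. Cup A's foot is at side px (214,178), with the faint mouth rim near px 193. Cup B's rear is at px 276, against the closed end. Now measuring along the tube axis.

```bash
cat > a.py <<'E'
from s import *
def axis():
    return o["tcp_pos"]-.019*R[:,2], -R[:,0], -R[:,2]   # grasp pt, mouth dir, up
def profile(c,s,offs=(-.012,-.008,-.004,0,.004,.008,.012)):
    G,x,u=axis(); im=c["img"].astype(np.float32)
    d=G-ray(c,0,0)[0]; v=np.cross(x,d); v/=np.linalg.norm(v)
    out=[]
    for h in offs:
        p=np.array([proj(c,G+x*t+v*h) for t in s],np.float32)
        out.append(cv2.remap(im,p[:,0][None],p[:,1][None],cv2.INTER_LINEAR)[0])
    return np.mean(out,0)
def foot(c):   # leading end of copper along the axis, measured from grasp point
    s=np.arange(.20,-.02,-.001); P=profile(c,s)
    cu=P[:,0]-P[:,2]; lo,hi=np.median(cu[:40]),np.max(cu)
    i=np.where(cu>20+.5*0+ (lo+hi)/2*0)[0]
    return s,P,cu
E
python3 - <<'E'
from a import *
c=load("side"); s=np.arange(-.115,.1251,.004); P=profile(c,s)
for a,p in zip(s,P): print(round(a*1e3),p.astype(int),int(p[0]-p[2]),end="; ")
E
```

```text
t 12.1 q [0.4903 0.5817 0.7546 1.9164 0.0139 0.0782] tcp [0.5484 0.2976 0.3272] w 0.049012477501854126 62.30162858963013 F [-0.1328  1.2225 -2.0736]
xt [-0.903  -0.3935  0.1724] yaw -156.45588830389198 zt [-0.1581 -0.0686 -0.985 ]
-115 [ 97 119 157] -60; -111 [107 124 153] -46; -107 [120 128 137] -17; -103 [137 139 131] 6; -99 [152 153 138] 14; -95 [164 165 149] 15; -91 [170 169 153] 17; -87 [162 135 116] 45; -83 [153 104  78] 75; -79 [153 101  75] 78; -75 [154 102  75] 78; -71 [154 102  75] 78; -67 [153 102  75] 78; -63 [153 102  76] 77; -59 [153 102  76] 76; -55 [153 102  76] 76; -51 [153 103  77] 76; -47 [155 104  78] 76; -43 [155 105  79] 76; -39 [155 105  79] 75; -35 [154 104  79] 75; -31 [156 109  84] 72; -27 [175 150 129] 46; -23 [202 199 180] 21; -19 [205 206 187] 18; -15 [196 192 173] 22; -11 [158 131 112] 45; -7 [127 106  92] 34; -3 [90 87 81] 8; 1 [46 46 46] 0; 5 [39 40 40] -1; 9 [45 45 45] 0; 13 [78 72 66] 11; 17 [112  84  70] 42; 21 [134  91  69] 64; 25 [152 104  78] 73; 29 [155 106  80] 75; 33 [156 106  81] 74; 37 [155 106  80] 75; 41 [154 105  80] 74; 45 [155 105  80] 74; 49 [164 126 104] 60; 53 [194 185 166] 28; 57 [205 204 186] 19; 61 [205 205 186] 18; 65 [205 205 186] 18; 69 [204 203 185] 18; 73 [203 202 184] 18; 77 [200 199 181] 19; 81 [196 195 177] 18; 85 [191 189 172] 19; 89 [184 183 165] 19; 93 [177 175 157] 20; 97 [167 164 146] 21; 101 [160 156 138] 21; 105 [155 150 133] 21; 109 [149 144 127] 21; 113 [142 137 120] 21; 117 [137 131 115] 21; 121 [132 126 110] 22; 125 [128 122 106] 22;
```

```bash
cat > f.py <<'E'
import sys; sys.argv=["f"]
from m import *
import time
def once():
    import importlib,s,a
    c=snap("side"); 
    import contextlib,io
    with contextlib.redirect_stdout(io.StringIO()): importlib.reload(s);importlib.reload(a)
    ss=np.arange(.16,-.1,-.001);P=a.profile(c,ss);cu=(P[:,0]-P[:,2])/(P[:,0]+1)
    k=cu>.33
    k=np.convolve(k,[1]*5,'same')>=4
    A=ss[np.argmax(k)]-.002 if k.any() else None
    B=[x for x,y in zip(ss,k) if y and x<-.012]
    e=np.degrees(np.arcsin(a.R[2,0]))
    print("t",round(a.o["clock"],3),"tilt",round(e,2),"A out of mouth mm",round(A*1e3-95.5,1),"B front s",B[0] if B else None, "tcp",a.o["tcp_pos"],"q4",round(a.o["qpos"][3],3))
if __name__=="__main__":
    once()
    print(np.load("cam_side.npz")["img"].shape)
E
python3 f.py
```

```text
t 12.1 q [0.4903 0.5817 0.7546 1.9164 0.0139 0.0782] tcp [0.5484 0.2976 0.3272] w 0.049012477501854126 62.30162858963013 F [-0.1328  1.2225 -2.0736]
xt [-0.903  -0.3935  0.1724] yaw -156.45588830389198 zt [-0.1581 -0.0686 -0.985 ]
t 12.15 tilt 9.9 A out of mouth mm -49.5 B front s -0.030000000000000165 tcp [0.5481 0.2974 0.3277] q4 1.916
(420, 560, 3)
```

servo_tool --steps '[{"tx":0,"ty":0,"tz":0,"rx":0,"ry":0.3,"rz":0,"jaw":-1},{"tx":0,"ty":0,"tz":0,"rx":0,"ry":0.3,"rz":0,"jaw":-1},{"tx":0,"ty":0,"tz":0,"rx":0,"ry":0,"rz":0,"jaw":-1}]'

```text
clock: 12.52
tcp_pos: [0.5481, 0.2973, 0.3277]
tool_rot: [-0.11, -0.203, 0.973, -0.023]
contact_force: [0.4, -0.6, -1.5]
width: 0.049
grip_force: 62.4
```

```bash
python3 f.py
```

```text
t 12.525 q [0.4884 0.6373 0.847  2.0053 0.0175 0.0756] tcp [0.5481 0.2973 0.3277] w 0.048956499569791624 62.35809087753296 F [ 0.3809 -0.6345 -1.5377]
xt [-0.8936 -0.3893  0.2235] yaw -156.46114420654877 zt [-0.205  -0.0891 -0.9747]
t 12.575 tilt 12.89 A out of mouth mm -49.5 B front s -0.030000000000000165 tcp [0.5481 0.2973 0.3279] q4 2.005
(420, 560, 3)
```

servo_tool --steps '[{"tx":0,"ty":0,"tz":0.3,"rx":0,"ry":0,"rz":0,"jaw":-1},{"tx":0,"ty":0,"tz":0.5,"rx":0,"ry":0,"rz":0,"jaw":-1},{"tx":0,"ty":0,"tz":0.5,"rx":0,"ry":0,"rz":0,"jaw":-1},{"tx":0,"ty":0,"tz":0.5,"rx":0,"ry":0,"rz":0,"jaw":-1},{"tx":0,"ty":0,"tz":0.2,"rx":0,"ry":0,"rz":0,"jaw":-1},{"tx":0,"ty":0,"tz":0,"rx":0,"ry":0.2,"rz":0,"jaw":-1},{"tx":0,"ty":0,"tz":0,"rx":0,"ry":0,"rz":0,"jaw":-1}]'

```text
clock: 13.45
tcp_pos: [0.5362, 0.2921, 0.2692]
tool_rot: [-0.119, -0.202, 0.972, -0.025]
contact_force: [-1.1, -0.1, -1.3]
width: 0.0494
grip_force: 62.4
```

```bash
sed -i 's/-95.5,1/-91.5,1/' f.py; python3 f.py | grep tilt
```

```text
t 13.5 tilt 13.96 A out of mouth mm -44.5 B front s -0.029000000000000165 tcp [0.5363 0.2921 0.2691] q4 1.835
```

servo_tool --steps '[{"tx":0,"ty":0,"tz":0,"rx":0,"ry":0.2,"rz":0,"jaw":-1},{"tx":0,"ty":0,"tz":0,"rx":0,"ry":0,"rz":0,"jaw":-1}]'

```text
clock: 13.75
tcp_pos: [0.5361, 0.292, 0.2685]
tool_rot: [-0.128, -0.202, 0.971, -0.027]
contact_force: [-0.1, -0.4, -1.3]
width: 0.0488
grip_force: 62.4
```

```bash
python3 f.py | grep tilt
```

```text
t 13.8 tilt 15.02 A out of mouth mm -43.5 B front s -0.028000000000000164 tcp [0.5361 0.292  0.2686] q4 1.861
```

servo_tool --steps '[{"tx":0,"ty":0,"tz":0,"rx":0,"ry":0,"rz":0,"jaw":-1}]'

```text
clock: 13.92
tcp_pos: [0.5359, 0.2919, 0.2688]
tool_rot: [-0.128, -0.202, 0.971, -0.027]
contact_force: [-0.4, 0.8, -1.8]
width: 0.049
grip_force: 62.4
```

```bash
python3 f.py | grep tilt
```

```text
t 13.975 tilt 15.0 A out of mouth mm -43.5 B front s -0.028000000000000164 tcp [0.5358 0.2919 0.2689] q4 1.861
```

Not sliding yet. One degree more.

servo_tool --steps '[{"tx":0,"ty":0,"tz":0,"rx":0,"ry":0.2,"rz":0,"jaw":-1},{"tx":0,"ty":0,"tz":0,"rx":0,"ry":0,"rz":0,"jaw":-1}]'

```text
clock: 14.22
tcp_pos: [0.536, 0.292, 0.2685]
tool_rot: [-0.137, -0.202, 0.969, -0.028]
contact_force: [-0.7, -0.1, -1.9]
width: 0.0488
grip_force: 62.4
```

```bash
python3 f.py | grep tilt
```

```text
t 14.275 tilt 16.03 A out of mouth mm -42.5 B front s -0.027000000000000163 tcp [0.536  0.292  0.2686] q4 1.887
```

servo_tool --steps '[{"tx":0,"ty":0,"tz":0,"rx":0,"ry":0.2,"rz":0,"jaw":-1},{"tx":0,"ty":0,"tz":0,"rx":0,"ry":0,"rz":0,"jaw":-1}]'

```text
clock: 14.52
tcp_pos: [0.536, 0.292, 0.2684]
tool_rot: [-0.145, -0.202, 0.968, -0.03]
contact_force: [0.3, 0.5, -1.6]
width: 0.049
grip_force: 62.4
```

```bash
python3 f.py | grep tilt
```

```text
t 14.575 tilt 17.03 A out of mouth mm -42.5 B front s -0.026000000000000162 tcp [0.536  0.292  0.2686] q4 1.914
```

servo_tool --steps '[{"tx":0,"ty":0,"tz":0,"rx":0,"ry":0.2,"rz":0,"jaw":-1},{"tx":0,"ty":0,"tz":0,"rx":0,"ry":0,"rz":0,"jaw":-1}]'

```text
clock: 14.82
tcp_pos: [0.536, 0.292, 0.2685]
tool_rot: [-0.154, -0.201, 0.967, -0.032]
contact_force: [-0.6, -0.0, -2.3]
width: 0.0492
grip_force: 62.4
```

```bash
python3 f.py | grep tilt
```

```text
t 14.875 tilt 18.02 A out of mouth mm -40.5 B front s -0.02500000000000016 tcp [0.536  0.292  0.2686] q4 1.941
```

servo_tool --steps '[{"tx":0,"ty":0,"tz":0,"rx":0,"ry":0,"rz":0,"jaw":-1}]'

```text
clock: 15.0
tcp_pos: [0.5359, 0.2919, 0.2688]
tool_rot: [-0.153, -0.201, 0.967, -0.032]
contact_force: [0.3, -0.1, -1.9]
width: 0.049
grip_force: 62.4
```

```bash
python3 f.py | grep tilt
```

```text
t 15.05 tilt 17.99 A out of mouth mm -40.5 B front s -0.02500000000000016 tcp [0.5358 0.2919 0.2689] q4 1.94
```

servo_tool --steps '[{"tx":0,"ty":0,"tz":0,"rx":0,"ry":0.2,"rz":0,"jaw":-1},{"tx":0,"ty":0,"tz":0,"rx":0,"ry":0,"rz":0,"jaw":-1}]'

```text
clock: 15.3
tcp_pos: [0.536, 0.292, 0.2685]
tool_rot: [-0.162, -0.201, 0.965, -0.034]
contact_force: [-0.4, 0.4, -3.2]
width: 0.0488
grip_force: 62.4
```

```bash
python3 f.py | grep tilt
```

```text
t 15.35 tilt 19.03 A out of mouth mm -39.5 B front s -0.02400000000000016 tcp [0.536  0.292  0.2685] q4 1.968
```

servo_tool --steps '[{"tx":0,"ty":0,"tz":0,"rx":0,"ry":0.2,"rz":0,"jaw":-1},{"tx":0,"ty":0,"tz":0,"rx":0,"ry":0,"rz":0,"jaw":-1}]'

```text
clock: 15.6
tcp_pos: [0.536, 0.292, 0.2684]
tool_rot: [-0.17, -0.201, 0.964, -0.035]
contact_force: [0.2, -0.2, -2.1]
width: 0.049
grip_force: 62.4
```

```bash
python3 f.py | grep tilt
```

```text
t 15.65 tilt 20.03 A out of mouth mm -36.5 B front s -0.020000000000000157 tcp [0.536  0.292  0.2685] q4 1.995
```

servo_tool --steps '[{"tx":0,"ty":0,"tz":0,"rx":0,"ry":0,"rz":0,"jaw":-1}]'

```text
clock: 15.78
tcp_pos: [0.5358, 0.2919, 0.2688]
tool_rot: [-0.17, -0.201, 0.964, -0.035]
contact_force: [0.7, 0.3, -1.4]
width: 0.0489
grip_force: 62.4
```

```bash
python3 f.py | grep tilt
```

```text
t 15.825 tilt 20.0 A out of mouth mm -33.5 B front s -0.016000000000000153 tcp [0.5358 0.2919 0.2689] q4 1.995
```

Sliding has begun at 20°, slowly (about 20 mm/s). Hold and watch.

servo_tool --steps '[{"tx":0,"ty":0,"tz":0,"rx":0,"ry":0,"rz":0,"jaw":-1},{"tx":0,"ty":0,"tz":0,"rx":0,"ry":0,"rz":0,"jaw":-1}]'

```text
clock: 16.08
tcp_pos: [0.5358, 0.2919, 0.269]
tool_rot: [-0.17, -0.201, 0.964, -0.035]
contact_force: [-0.6, 0.7, -2.1]
width: 0.0491
grip_force: 62.4
```

```bash
python3 f.py | grep tilt
```

```text
t 16.125 tilt 19.99 A out of mouth mm -31.5 B front s -0.01200000000000015 tcp [0.5358 0.2919 0.269 ] q4 1.995
```

servo_tool --steps '[{"tx":0,"ty":0,"tz":0,"rx":0,"ry":0.2,"rz":0,"jaw":-1},{"tx":0,"ty":0,"tz":0,"rx":0,"ry":0,"rz":0,"jaw":-1},{"tx":0,"ty":0,"tz":0,"rx":0,"ry":0,"rz":0,"jaw":-1}]'

```text
clock: 16.5
tcp_pos: [0.5359, 0.2919, 0.2686]
tool_rot: [-0.179, -0.201, 0.963, -0.037]
contact_force: [0.2, -0.2, -2.2]
width: 0.0492
grip_force: 62.4
```

```bash
python3 f.py | grep tilt
```

```text
t 16.55 tilt 21.01 A out of mouth mm -16.5 B front s -0.01200000000000015 tcp [0.5359 0.2919 0.2687] q4 2.022
```

servo_tool --steps '[{"tx":0,"ty":0,"tz":0,"rx":0,"ry":-0.2,"rz":0,"jaw":-1}]'

```text
clock: 16.68
tcp_pos: [0.536, 0.292, 0.2684]
tool_rot: [-0.17, -0.201, 0.964, -0.035]
contact_force: [0.6, 0.2, -2.0]
width: 0.0489
grip_force: 62.4
```

```bash
python3 f.py | grep tilt
```

```text
t 16.725 tilt 19.86 A out of mouth mm -0.5 B front s -0.01200000000000015 tcp [0.5359 0.292  0.2691] q4 1.992
```

servo_tool --steps '[{"tx":0,"ty":0,"tz":0,"rx":0,"ry":-1,"rz":0,"jaw":-1},{"tx":0,"ty":0,"tz":0,"rx":0,"ry":-1,"rz":0,"jaw":-1}]'

```text
clock: 16.98
tcp_pos: [0.5359, 0.2919, 0.2686]
tool_rot: [-0.084, -0.203, 0.975, -0.017]
contact_force: [0.3, 0.8, -1.6]
width: 0.0494
grip_force: 62.5
```

```bash
python3 f.py | grep tilt; python3 f.py | grep tilt
```

```text
t 17.025 tilt 9.56 A out of mouth mm 15.5 B front s -0.01200000000000015 tcp [0.5346 0.2914 0.2704] q4 1.722
t 17.075 tilt 9.8 A out of mouth mm 15.5 B front s -0.01200000000000015 tcp [0.5343 0.2912 0.271 ] q4 1.729
```

servo_tool --steps '[{"tx":0,"ty":0,"tz":0,"rx":0,"ry":-0.8,"rz":0,"jaw":-1},{"tx":0,"ty":0,"tz":0,"rx":0,"ry":-0.8,"rz":0,"jaw":-1},{"tx":0,"ty":0,"tz":0,"rx":0,"ry":-0.38,"rz":0,"jaw":-1},{"tx":0,"ty":0,"tz":0,"rx":0,"ry":0,"rz":0,"jaw":-1}]'

```text
clock: 17.58
tcp_pos: [0.5354, 0.2917, 0.2695]
tool_rot: [-0.001, -0.204, 0.979, -0.0]
contact_force: [0.2, 0.3, -1.3]
width: 0.0489
grip_force: 62.6
```

```bash
python3 f.py | grep tilt;python3 s.py .58 -.249 .34
python3 - <<'E'
from m import *
c=load("side");p=proj(c,robot.get_obs()["tcp_pos"]).astype(int);y,x=p[1]-45,p[0]-70;print(x,y)
cv2.imwrite("pics/crop5.png",cv2.convertScaleAbs(cv2.resize(c["img"][y:y+80,x:x+130],None,fx=6,fy=6,interpolation=cv2.INTER_CUBIC),alpha=1.3)[:,:,::-1])
E
```

```text
t 17.625 tilt 0.17 A out of mouth mm 14.5 B front s -0.01300000000000015 tcp [0.5357 0.2919 0.2692] q4 1.483
t 17.625 q [0.4987 0.3841 0.2934 1.483  0.0004 0.0878] tcp [0.5357 0.2919 0.2692] w 0.04862173074079158 62.62632966041565 F [ 1.5224 -0.4082 -1.8457]
xt [-0.9168 -0.3994  0.003 ] yaw -156.45785233416328 zt [-0.0028 -0.001  -1.    ]
rows*1 (units of 30mm, tool axes): [  5.8533 -17.1176  -2.3454]
174 157
```

View pics/crop5.png

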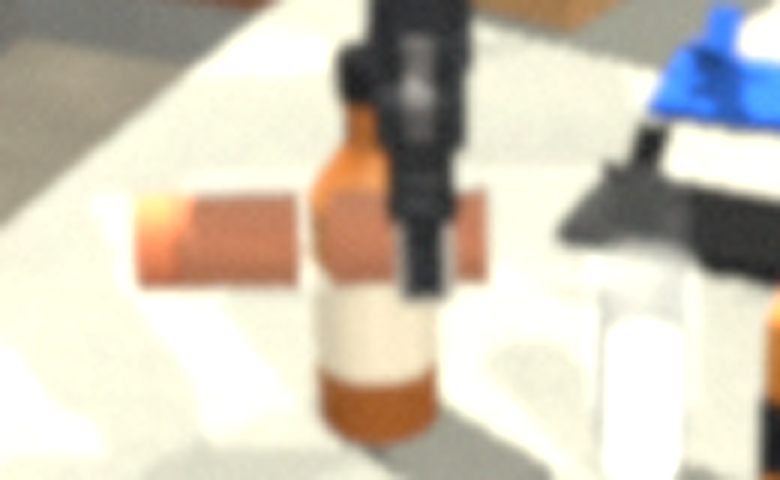

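The crop shows cup A standing out: bright part px x 135–188 of its 163 px length, so about 17 mm. Cup B is inside, 10 mm behind. Now carry it level over the bottles at higher z, then turn.

servo_tool --steps '[{"tx":0,"ty":0,"tz":-0.3,"rx":0,"ry":0,"rz":0,"jaw":-1},{"tx":0,"ty":0,"tz":-0.5,"rx":0,"ry":0,"rz":0,"jaw":-1},{"tx":0,"ty":0,"tz":-0.5,"rx":0,"ry":0,"rz":0,"jaw":-1},{"tx":0,"ty":0,"tz":-0.3,"rx":0,"ry":0,"rz":0,"jaw":-1},{"tx":0.145,"ty":-0.43,"tz":0,"rx":0,"ry":0,"rz":0,"jaw":-1},{"tx":0.29,"ty":-0.855,"tz":0,"rx":0,"ry":0,"rz":0,"jaw":-1},{"tx":0.29,"ty":-0.855,"tz":0,"rx":0,"ry":0,"rz":0,"jaw":-1},{"tx":0.29,"ty":-0.855,"tz":0,"rx":0,"ry":0,"rz":0,"jaw":-1}]'

```text
clock: 18.62
tcp_pos: [0.5436, 0.1957, 0.3163]
tool_rot: [-0.002, -0.204, 0.979, -0.0]
contact_force: [0.8, -0.1, -1.3]
width: 0.049
grip_force: 62.8
```

servo_tool --steps '[{"tx":0.29,"ty":-0.855,"tz":0,"rx":0,"ry":0,"rz":0,"jaw":-1},{"tx":0.29,"ty":-0.855,"tz":0,"rx":0,"ry":0,"rz":0,"jaw":-1},{"tx":0.29,"ty":-0.855,"tz":0,"rx":0,"ry":0,"rz":0,"jaw":-1},{"tx":0.29,"ty":-0.855,"tz":0,"rx":0,"ry":0,"rz":0,"jaw":-1},{"tx":0.29,"ty":-0.855,"tz":0,"rx":0,"ry":0,"rz":0,"jaw":-1},{"tx":0.29,"ty":-0.855,"tz":0,"rx":0,"ry":0,"rz":0,"jaw":-1},{"tx":0.29,"ty":-0.855,"tz":0,"rx":0,"ry":0,"rz":0,"jaw":-1},{"tx":0.29,"ty":-0.855,"tz":0,"rx":0,"ry":0,"rz":0,"jaw":-1}]'

```text
clock: 19.62
tcp_pos: [0.5614, -0.0202, 0.3165]
tool_rot: [-0.001, -0.204, 0.979, -0.0]
contact_force: [0.3, -0.5, -1.9]
width: 0.0485
grip_force: 62.8
```

servo_tool --steps '[{"tx":0.29,"ty":-0.855,"tz":0,"rx":0,"ry":0,"rz":0,"jaw":-1},{"tx":0.29,"ty":-0.855,"tz":0,"rx":0,"ry":0,"rz":0,"jaw":-1},{"tx":0.29,"ty":-0.855,"tz":0,"rx":0,"ry":0,"rz":0,"jaw":-1},{"tx":0.29,"ty":-0.855,"tz":0,"rx":0,"ry":0,"rz":0,"jaw":-1},{"tx":0.29,"ty":-0.855,"tz":0,"rx":0,"ry":0,"rz":0,"jaw":-1},{"tx":0.29,"ty":-0.855,"tz":0,"rx":0,"ry":0,"rz":0,"jaw":-1},{"tx":0.29,"ty":-0.855,"tz":0,"rx":0,"ry":0,"rz":0,"jaw":-1},{"tx":0.29,"ty":-0.855,"tz":0,"rx":0,"ry":0,"rz":0,"jaw":-1}]'

```text
clock: 20.62
tcp_pos: [0.5794, -0.236, 0.3165]
tool_rot: [-0.001, -0.204, 0.979, 0.0]
contact_force: [-0.4, 0.3, -2.7]
width: 0.0489
grip_force: 62.8
```

servo_tool --steps '[{"tx":0.145,"ty":-0.43,"tz":0,"rx":0,"ry":0,"rz":0,"jaw":-1},{"tx":0,"ty":0,"tz":0,"rx":0,"ry":0,"rz":0.4,"jaw":-1},{"tx":0,"ty":0,"tz":0,"rx":0,"ry":0,"rz":0.8,"jaw":-1},{"tx":0,"ty":0,"tz":0,"rx":0,"ry":0,"rz":0.8,"jaw":-1},{"tx":0,"ty":0,"tz":0,"rx":0,"ry":0,"rz":0.8,"jaw":-1},{"tx":0,"ty":0,"tz":0,"rx":0,"ry":0,"rz":0.8,"jaw":-1},{"tx":0,"ty":0,"tz":0,"rx":0,"ry":0,"rz":0.8,"jaw":-1},{"tx":0,"ty":0,"tz":0,"rx":0,"ry":0,"rz":0.7,"jaw":-1}]'

```text
clock: 21.62
tcp_pos: [0.5811, -0.2468, 0.3173]
tool_rot: [-0.001, 0.018, 1.0, -0.0]
contact_force: [0.5, -0.2, -1.7]
width: 0.0491
grip_force: 62.8
```

servo_tool --steps '[{"tx":0,"ty":0,"tz":0,"rx":0,"ry":0,"rz":0,"jaw":-1}]'

```text
clock: 21.75
tcp_pos: [0.5812, -0.247, 0.3173]
tool_rot: [-0.001, 0.017, 1.0, -0.0]
contact_force: [0.1, -0.8, -1.7]
width: 0.0489
grip_force: 62.8
```

```bash
python3 f.py | grep tilt;python3 s.py .582 -.249 .042
python3 - <<'E'
from h import *
c=snap("top");d=snap("side")
g=lambda i,k,a:cv2.convertScaleAbs(cv2.resize(i,None,fx=k,fy=k,interpolation=cv2.INTER_CUBIC),alpha=a,beta=15)
p=robot.get_obs()["tcp_pos"];q=proj(d,p).astype(int);r=proj(c,p).astype(int);print(q,r)
y,x=max(q[1]-40,0),q[0]-60;B=g(d["img"][y:y+100,x:x+100],4,1.4);print(x,y)
y,x=r[1]-75,r[0]-45;A=g(c["img"][y:y+145,x:x+95],4,1.8);print(x,y)
o=np.zeros((590,790,3),np.uint8);o[:A.shape[0],:A.shape[1]]=A;o[:B.shape[0],385:385+B.shape[1]]=B
cv2.imwrite("pics/crop6.png",o[:,:,::-1])
E
```

```text
t 21.8 tilt 0.09 A out of mouth mm 65.5 B front s -0.01200000000000015 tcp [ 0.5812 -0.2472  0.3172] q4 1.628
t 21.8 q [-0.4016  0.4289  0.485   1.6282 -0.001  -0.3687] tcp [ 0.5812 -0.2472  0.3172] w 0.04896716268152161 62.792805433273315 F [-0.4103 -0.8596 -1.3108]
xt [-0.9995  0.0329  0.0016] yaw 178.11584936745982 zt [-0.0016 -0.0004 -1.    ]
rows*1 (units of 30mm, tool axes): [-0.0419 -0.0558  9.1749]
[297 112] [411 185]
237 72
366 110
```

View pics/crop6.png

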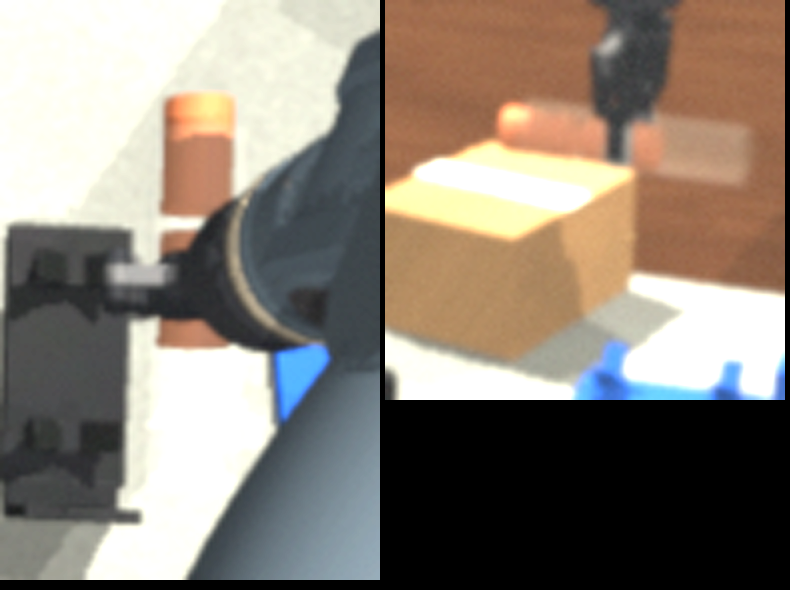

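The crop shows the tube level, mouth to +x. The bright protruding part is at top crop rows 93–135 of the cup's 122 px, so about 20 mm, which I measure numerically from both views.

```bash
python3 - <<'E' | grep -v -e "^t " -e "^xt"
from a import *
for n in("top","side"):
    c=load(n); s=np.arange(.125,.03,-.003); P=profile(c,s)
    print(n,[(round(a*1e3),*p.astype(int)) for a,p in zip(s,P)])
c=load("side"); s=np.arange(-.07,-.121,-.003); print([(round(a*1e3),*p.astype(int)) for a,p in zip(s,profile(c,s))])
E
```

```text
top [(125, np.int64(126), np.int64(126), np.int64(115)), (122, np.int64(126), np.int64(125), np.int64(115)), (119, np.int64(125), np.int64(125), np.int64(114)), (116, np.int64(125), np.int64(124), np.int64(113)), (113, np.int64(145), np.int64(121), np.int64(104)), (110, np.int64(187), np.int64(113), np.int64(77)), (107, np.int64(197), np.int64(110), np.int64(67)), (104, np.int64(198), np.int64(110), np.int64(66)), (101, np.int64(195), np.int64(108), np.int64(65)), (98, np.int64(178), np.int64(99), np.int64(61)), (95, np.int64(169), np.int64(100), np.int64(65)), (92, np.int64(163), np.int64(100), np.int64(68)), (89, np.int64(124), np.int64(78), np.int64(56)), (86, np.int64(100), np.int64(66), np.int64(48)), (83, np.int64(97), np.int64(64), np.int64(47)), (80, np.int64(97), np.int64(64), np.int64(47)), (77, np.int64(97), np.int64(64), np.int64(47)), (74, np.int64(97), np.int64(64), np.int64(47)), (71, np.int64(97), np.int64(64), np.int64(47)), (68, np.int64(97), np.int64(63), np.int64(47)), (65, np.int64(97), np.int64(64), np.int64(47)), (62, np.int64(97), np.int64(64), np.int64(47)), 
[... 2234 characters left out ...]
79, np.int64(122), np.int64(94), np.int64(74)), (-82, np.int64(122), np.int64(95), np.int64(75)), (-85, np.int64(122), np.int64(95), np.int64(75)), (-88, np.int64(121), np.int64(95), np.int64(75)), (-91, np.int64(120), np.int64(94), np.int64(73)), (-94, np.int64(118), np.int64(91), np.int64(71)), (-97, np.int64(114), np.int64(86), np.int64(66)), (-100, np.int64(109), np.int64(81), np.int64(60)), (-103, np.int64(104), np.int64(74), np.int64(54)), (-106, np.int64(100), np.int64(68), np.int64(48)), (-109, np.int64(98), np.int64(65), np.int64(45)), (-112, np.int64(97), np.int64(63), np.int64(42)), (-115, np.int64(97), np.int64(63), np.int64(42)), (-118, np.int64(97), np.int64(63), np.int64(42))]
```

Taking the rim's parallax into account, the cup is 14–17 mm out, which is good. Lowering to just above the saddles.

servo_tool --steps '[{"tx":-0.04,"ty":-0.05,"tz":0.4,"rx":0,"ry":0,"rz":0,"jaw":-1},{"tx":0,"ty":0,"tz":0.8,"rx":0,"ry":0,"rz":0,"jaw":-1},{"tx":0,"ty":0,"tz":1,"rx":0,"ry":0,"rz":0,"jaw":-1},{"tx":0,"ty":0,"tz":1,"rx":0,"ry":0,"rz":0,"jaw":-1},{"tx":0,"ty":0,"tz":1,"rx":0,"ry":0,"rz":0,"jaw":-1},{"tx":0,"ty":0,"tz":1,"rx":0,"ry":0,"rz":0,"jaw":-1},{"tx":0,"ty":0,"tz":1,"rx":0,"ry":0,"rz":0,"jaw":-1},{"tx":0,"ty":0,"tz":1,"rx":0,"ry":0,"rz":0,"jaw":-1}]'

```text
clock: 22.9
tcp_pos: [0.5816, -0.2496, 0.0993]
tool_rot: [-0.001, 0.017, 1.0, -0.0]
contact_force: [0.7, -0.0, -2.3]
width: 0.049
grip_force: 62.8
```

servo_tool --steps '[{"tx":0,"ty":0,"tz":0.6,"rx":0,"ry":0,"rz":0,"jaw":-1},{"tx":0,"ty":0,"tz":0.3,"rx":0,"ry":0,"rz":0,"jaw":-1},{"tx":0,"ty":0,"tz":0,"rx":0,"ry":0,"rz":0,"jaw":-1}]'

```text
clock: 23.28
tcp_pos: [0.5816, -0.2495, 0.0735]
tool_rot: [-0.001, 0.017, 1.0, -0.0]
contact_force: [0.2, 0.3, -1.8]
width: 0.0492
grip_force: 62.8
```

```bash
python3 s.py .582 -.249 .042
python3 - <<'E'
from h import *
c=snap("top");d=snap("side")
g=lambda i,k,a:cv2.convertScaleAbs(cv2.resize(i,None,fx=k,fy=k,interpolation=cv2.INTER_CUBIC),alpha=a,beta=15)
A=g(c["img"][145:250,345:440],5.5,2);B=g(d["img"][140:215,230:345],2.3,1.5)
o=np.zeros((590,790,3),np.uint8);o[:A.shape[0],:A.shape[1]]=A;o[:B.shape[0],525:525+B.shape[1]]=B
cv2.imwrite("pics/crop7.png",o[:,:,::-1])
E
```

```text
t 23.275 q [-0.4047  0.5076 -0.0154  1.0502 -0.0012 -0.3705] tcp [ 0.5816 -0.2495  0.0735] w 0.04915540581105647 62.81935214996338 F [ 0.245   0.3287 -1.8466]
xt [-0.9994  0.0342  0.0027] yaw 178.04045812979132 zt [-0.0027 -0.0001 -1.    ]
rows*1 (units of 30mm, tool axes): [-0.0146  0.0185  1.0489]
```

View pics/crop7.png

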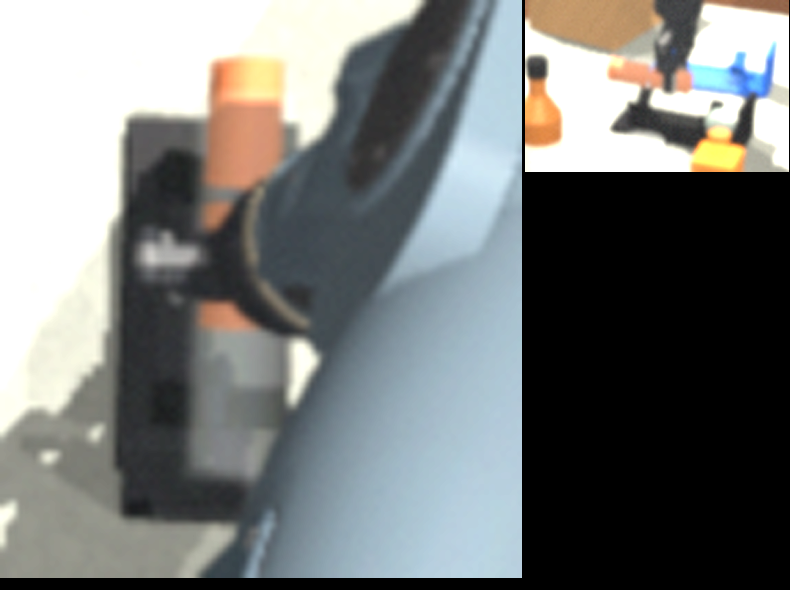

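The crop (the tenth picture) shows the tube over the saddles, lined up with the stand, its closed end clear of the stop plate and the cup still out (bright part rows 60–100). Lowering slowly with a force check.

servo_tool --steps '[{"tx":0,"ty":0,"tz":0.3,"rx":0,"ry":0,"rz":0,"jaw":-1},{"tx":0,"ty":0,"tz":0.3,"rx":0,"ry":0,"rz":0,"jaw":-1},{"tx":0,"ty":0,"tz":0.2,"rx":0,"ry":0,"rz":0,"jaw":-1},{"tx":0,"ty":0,"tz":0,"rx":0,"ry":0,"rz":0,"jaw":-1}]'

```text
clock: 23.88
tcp_pos: [0.5816, -0.2495, 0.0494]
tool_rot: [-0.001, 0.017, 1.0, -0.0]
contact_force: [-0.3, -0.2, -1.9]
width: 0.0491
grip_force: 62.8
```

servo_tool --steps '[{"tx":0,"ty":0,"tz":0.08,"rx":0,"ry":0,"rz":0,"jaw":-1},{"tx":0,"ty":0,"tz":0.08,"rx":0,"ry":0,"rz":0,"jaw":-1},{"tx":0,"ty":0,"tz":0,"rx":0,"ry":0,"rz":0,"jaw":-1}]'

```text
clock: 24.25
tcp_pos: [0.5821, -0.2499, 0.0454]
tool_rot: [-0.001, 0.017, 1.0, -0.0]
contact_force: [1.0, -1.4, -1.5]
width: 0.0491
grip_force: 62.9
```

servo_tool --steps '[{"tx":0,"ty":0,"tz":0.05,"rx":0,"ry":0,"rz":0,"jaw":-1},{"tx":0,"ty":0,"tz":0,"rx":0,"ry":0,"rz":0,"jaw":-1}]'

```text
clock: 24.5
tcp_pos: [0.5824, -0.2505, 0.0448]
tool_rot: [-0.0, 0.017, 1.0, -0.001]
contact_force: [-1.5, -3.6, 4.9]
width: 0.0487
grip_force: 63.6
```

servo_tool --steps '[{"tx":0,"ty":-0.05,"tz":0,"rx":0,"ry":0,"rz":0,"jaw":-1},{"tx":0,"ty":0,"tz":0.02,"rx":0,"ry":0,"rz":0,"jaw":-1},{"tx":0,"ty":0,"tz":0,"rx":0,"ry":0,"rz":0,"jaw":-1}]' --force 20

```text
clock: 24.88
tcp_pos: [0.5821, -0.2513, 0.044]
tool_rot: [-0.0, 0.017, 1.0, -0.0]
contact_force: [-1.4, -0.2, 8.2]
width: 0.0489
grip_force: 64.0
```

Seated, with little lateral force. Open gradually.

servo_tool --steps '[{"tx":0,"ty":0,"tz":0,"rx":0,"ry":0,"rz":0,"jaw":0.2},{"tx":0,"ty":0,"tz":0,"rx":0,"ry":0,"rz":0,"jaw":0.4},{"tx":0,"ty":0,"tz":0,"rx":0,"ry":0,"rz":0,"jaw":0.7},{"tx":0,"ty":0,"tz":0,"rx":0,"ry":0,"rz":0,"jaw":1},{"tx":0,"ty":0,"tz":0,"rx":0,"ry":0,"rz":0,"jaw":1},{"tx":0,"ty":0,"tz":0,"rx":0,"ry":0,"rz":0,"jaw":1},{"tx":0,"ty":0,"tz":0,"rx":0,"ry":0,"rz":0,"jaw":1}]'

```text
clock: 25.75
tcp_pos: [0.582, -0.2512, 0.0432]
tool_rot: [-0.001, 0.017, 1.0, -0.0]
contact_force: [-0.5, -0.1, -0.5]
width: 0.0858
grip_force: 0.0
```

```bash
python3 s.py
```

```text
t 25.75 q [-0.407   0.5333 -0.0553  0.9834 -0.0012 -0.3727] tcp [ 0.582  -0.2512  0.0432] w 0.08575779361917478 0.0 F [-0.528  -0.0744 -0.4591]
xt [-0.9994  0.0343  0.0016] yaw 178.0356434734366 zt [-0.0016 -0.0006 -1.    ]
```

Open and free. Rise straight up, then measure numerically.

servo_tool --steps '[{"tx":0,"ty":0,"tz":-0.4,"rx":0,"ry":0,"rz":0,"jaw":1},{"tx":0,"ty":0,"tz":-0.8,"rx":0,"ry":0,"rz":0,"jaw":1},{"tx":0,"ty":0,"tz":-1,"rx":0,"ry":0,"rz":0,"jaw":1},{"tx":0,"ty":0,"tz":-1,"rx":0,"ry":0,"rz":0,"jaw":1},{"tx":0,"ty":0,"tz":-1,"rx":0,"ry":0,"rz":0,"jaw":1},{"tx":0,"ty":0,"tz":-1,"rx":0,"ry":0,"rz":0,"jaw":1},{"tx":0,"ty":0,"tz":-1,"rx":0,"ry":0,"rz":0,"jaw":1},{"tx":0,"ty":0,"tz":0,"rx":0,"ry":0,"rz":0,"jaw":1}]'

```text
clock: 26.75
tcp_pos: [0.5833, -0.2516, 0.2327]
tool_rot: [0.002, 0.017, 1.0, -0.001]
contact_force: [-0.2, -0.9, -0.3]
width: 0.0856
grip_force: 0.0
```

Run:
```python
from m import *
np.set_printoptions(precision=4,suppress=True)
c=snap("top")
x=np.array([np.cos(np.radians(-2)),np.sin(np.radians(-2)),0]);v=np.array([-x[1],x[0],0]);G=np.array([.582,-.2512,.062])
for s in np.arange(.129,.035,-.003):
    p=np.array([proj(c,G+x*s+v*h) for h in(-.01,-.005,0,.005,.01)],np.float32)
    print(round(s*1e3),*cv2.remap(c["img"].astype(np.float32),p[:,0][None],p[:,1][None],cv2.INTER_LINEAR)[0].mean(0).astype(int),end="; ")
for q in blobs(c,(355,130,420,240),"cu"): r=cv2.minAreaRect(q);print("\ncu",r,[plane(c,*p,.06) for p in cv2.boxPoints(r)])
```

```text
129 131 130 119; 126 131 130 119; 123 130 129 118; 120 129 129 118; 117 130 129 118; 114 138 128 114; 111 168 117 91; 108 186 107 69; 105 187 103 63; 102 184 102 62; 99 183 101 61; 96 176 99 62; 93 169 101 67; 90 154 95 66; 87 118 75 54; 84 100 66 49; 81 98 64 48; 78 98 64 48; 75 98 64 48; 72 98 64 48; 69 98 64 48; 66 98 64 48; 63 98 64 48; 60 95 63 47; 57 78 54 42; 54 53 40 35; 51 37 33 32; 48 36 35 35; 45 52 52 51; 42 59 58 57; 39 59 59 58; 36 54 54 53; 
cu ((386.5, 197.5), (13.0, 13.0), 90.0) [array([ 0.5963, -0.2338,  0.06  ]), array([ 0.5969, -0.2699,  0.06  ]), array([ 0.5604, -0.2699,  0.06  ]), array([ 0.5598, -0.2339,  0.06  ])]

cu ((387.3208312988281, 167.1880645751953), (12.771648406982422, 21.086523056030273), 3.814074993133545) [array([ 0.635 , -0.2343,  0.06  ]), array([ 0.6946, -0.238 ,  0.06  ]), array([ 0.6927, -0.2736,  0.06  ]), array([ 0.6331, -0.2698,  0.06  ])]
```

The cup is unchanged: foot at 111, rim step at 96, so about 15 mm out, and the tube is on the saddle line. Hand in.

```bash
python3 -c "
from cell import robot
print(robot.hand_in())"
```

```text
the job is handed in; nothing more can be done
None
```

The job is handed in: the open tube lies level and released in the black serving stand, mouth away from the stop plate, with the first cup about 15 mm out (camera measurement; no verdict was returned).

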